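# Move the plated bangle to the pick-up stand with the lifting fork

## Robot

A 7-joint arm with a two-finger parallel gripper is mounted at the origin on the work surface. World frame = base frame: x ahead of the robot, y to its left, z up, the work surface at z = 0. Lengths are in m, angles in rad, forces in N, time in s.
With the tool pointing down it reaches from about 0.4 to 0.85 m from the base axis. Payload 10.4 kg.
Tool frame: the origin (TCP) lies at the very end of the fingers, on their centre line; the grasp point (between the pads) lies 19 mm behind it; z points along the fingers, y is the direction in which the jaws open and shut (so a half turn about z gives the same grasp; the last joint's range is limited). The gripper opens to 87 mm and grips with 3 to 60 N. Pads are 19 mm wide; open, the fingers measure 117 mm over their backs; the gripper's body (75 mm by 190 mm) begins 51 mm behind the grasp point.
Start: joints at [1.265, 0.332, -0.065, 1.46, 0.022, 1.35, -0.088], TCP at [0.174, -0.6, 0.192] pointing down, gripper open.
Joint ranges: [-2.6, 2.6], [-0.5, 2.12], [-1.47, 1.34], [0.16, 2.42], [-1.27, 4.41], [0.06, 2.06], [-2.6, 2.6]. Speed limits (rad/s): [2.22, 2.22, 2.79, 2.79, 3.14, 3.14, 3.14].

## Interface

Orientations are given as a unit quaternion [x, y, z, w].
In Python, from bench import r gives the robot as it stands.
- The arm moves only by the shell command python3 -m crank 'ROWS' [FORCE]. ROWS is JSON, a list of rows, each a list of 3 entries, a list of its own where there are three numbers: the opening, from -1 (shut) to 1 (fully open), so that 0 is half open, then the shift along the tool's x, y, z in mm, then the turn about the tool's z in degrees. A call has 1 to 12 rows; each row is the pose to reach, as a shift and turn from the pose commanded when the call began, along the tool's axes at that moment; what a row does not reach only later rows make up. A row lasts 1/12 s, in which the tool goes at most 41.7 mm and 7.16 degrees, less where a joint would pass 70% of its speed; a pose out of reach is approached as far as the arm can. A call with a gripper value outside its range is refused whole. The fingers move at their own pace and stop on an object; FORCE is the grip in N (left out, the last holds). Time passes only in rows, so rows that repeat a pose let the fingers close. It gives the time, the measured TCP pose, the force and the opening at its end, in the units of the state.
- r.read_state(): the state, without advancing time (a new reading comes with each control period).
- r.camera(name): name is "side" or "top"; returns a dict with "pixels" (480x640x3 uint8, red, green, blue), "fov_y" (degrees; the focal length in pixels is half the picture's height over the tangent of half this angle, whatever the lens; pixels are square), "cx", "cy" (the principal point, pixels), "cam_to_world" (4x4, takes a point from camera to world coordinates). Camera axes: x right, y down, z forward; pixel columns grow to the right and rows downward; lengths in m; the calibration is good to about 2 mm. A picture is of the moment at which its call begins. There is no depth.
- r.close_job(): hands the job in, once; it reports no verdict.
The state is a dict: "time": time; "joint_positions": joint angles; "joint_vel": joint speeds; "joint_torque": joint torques, N m; "ee_pos": TCP position; "eef_rot": TCP orientation; "ft_force": force on the tool from outside, world axes, zero at the start; "torque": the same for the moment, N m; "width": finger opening in m.
Only numpy, scipy, OpenCV 4.12 (cv2) and the standard library are available. Lean on these libraries where they do the work, as an engineer would, in place of code of your own. Each camera call takes 0.05 s, during which the arm holds its last target.

## Task

The broad bangle on the two-peg drying rack is freshly plated, so the gripper must not touch it: with the small lifting fork, its prongs through the bangle, lift it up and off its peg and hang it on the peg of the single-peg stand. Do not let the bangle fall. Then stand the fork upright on the bench again and let go, leaving the slim bangle on its peg and the other things on the bench where they are.

Things in the scene. Friction and masses are not known exactly. Their poses are not given: they have to be found in the camera images.
- fork: Loose steel lifting fork, 0.2 kg, L-shaped, standing upright. Origin under the stem at bench level, z up, x along the prongs to their tips. Two round prongs 7 mm thick, axes at y = +-17 mm, z 0 to 7 mm, level to x = 100 mm, then tips turn up to x = 112, z = 14 mm. Heel plate x -45 to 10 mm, 50 mm wide, 8 mm thick. Stem 16 x 16 mm from the heel up to the wooden grip.
- fork_grip (a point): Centre of the fork's light wooden grip, on the stem's axis, 128 mm above the fork's origin; axes as the fork's. The grip is 24 x 24 mm, sides along x and y, and 65 mm tall (95 to 160 mm above the fork's underside).
- broad_bangle: The broad brass bangle, a plain round band: 72 mm outside and 64 mm inside diameter, 18 mm broad, about 70 g. Origin at the centre of its hole; x along the axis of the hole. At the start it hangs from one of the two pegs of the rack (either one), its hole's axis along the peg.
- slim_bangle: The slim brass bangle, same diameters, only 6 mm broad; hangs from the rack's other peg and stays there. Origin at the centre of its hole.
- rack: Fixed drying rack: wooden base 60 x 200 x 12 mm, two steel posts 14 mm thick, 174 mm high, at x = 0, y = +-55 mm. From each a peg 8 mm thick points to -x (to the robot): axis at z = 150 mm, level to x = -45, then rising to x = -55, z = 160 mm (tip top 164). Origin: centre of the underside, bench level. Bangles hang on the pegs with centres at z = 122 mm, x -24 to -31 mm.
- stand: Fixed pick-up stand: wooden base 60 x 100 x 12 mm, one steel post 14 mm thick, 194 mm high, at x = y = 0, with one empty peg 8 mm thick pointing to -x (to the robot): axis at z = 170 mm, level to x = -45, then rising to x = -55, z = 180 mm (tip top 184). Origin: centre of the underside, bench level.
- stand_hang (a point): Where the centre of a bangle lies when it hangs midway on the stand's peg: x = -28 mm, y = 0, z = 142 mm in the stand's frame, axes as the stand's. The peg's top is 32 mm above it.
- mandrel: Bystander: upright tapered steel ring mandrel, 52 mm foot, 140 mm high, at the back; leave it. Origin under its foot.
- oil_bottle: Bystander: red bottle, 60 mm thick, 170 mm high, right side; leave it. Origin under its base.
- hammer: Bystander: hammer lying at the right; leave it.
- screwdriver: Bystander: screwdriver lying at the left; leave it.
- calculator: Bystander: black calculator 140 x 85 x 22 mm, front right; leave it.
- notepad: Bystander: white notepad 140 x 100 x 10 mm, front left; leave it.
- parts_bowl: Bystander: white bowl 100 mm across, 40 mm high, at the back; leave it.
Things that resemble listed ones, but are neither listed nor needed, are in the scene too. What is shaped like the stand but pink is not meant.

How it is judged:
On the way, in this order (a step that is already met when the one before it is completed fails the run):
1. the broad bangle has been lifted off its peg and is carried by the fork, clear of the rack (contact force between broad_bangle and fork above 0.1 N and contact force between broad_bangle and rack below 0.02 N and x of broad_bangle in the frame of rack below -0.075 m and height (world z) of broad_bangle above 0.125 m), for 0.2 s.
2. the broad bangle hangs on the stand's peg, free of the fork (horizontal distance between broad_bangle and stand_hang below 0.025 m and y of broad_bangle in the frame of stand_hang between -0.012 and 0.012 m and z of broad_bangle in the frame of stand_hang between -0.008 and 0.008 m and contact force between broad_bangle and fork below 0.05 N and contact force between broad_bangle and stand above 0.1 N), for 0.2 s.
At the end, for the whole second after the job is handed in: The broad bangle hangs at rest on the stand's peg, off the fork: centre within 25 mm of stand_hang horizontally, 12 mm across the peg, 8 mm in height. The fork stands at rest on the bench, upright within 0.1 rad. The slim bangle is within 25 mm of where it hung (all of step 2 and linear speed of broad_bangle below 0.03 m/s and angle between fork's own z axis and vertical below 0.1 rad and height (world z) of fork between -0.006 and 0.006 m and linear speed of fork below 0.02 m/s and distance of slim_bangle from where it was at the start of the episode below 0.025 m); the robot touches nothing.
It fails at once if the gripper or the arm touches the broad bangle (contact force between any of the fingers, the arm and broad_bangle above 0.3 N).
It fails at once if the broad bangle falls (its centre comes lower than 80 mm above the bench) (height (world z) of broad_bangle below 0.08 m).
It fails at once if the slim bangle is knocked off its peg (height (world z) of slim_bangle below 0.1 m).
It fails at once if a bystander is moved by more than 30 mm (distance of any of mandrel, oil_bottle, hammer, screwdriver, calculator, notepad, parts_bowl from where it was at the start of the episode above 0.03 m).
It also fails if it takes over 64 s, if anything falls off the work surface, if the arm or the gripper's body presses on something with over 40 N, if the wrist force passes 120 N, or if a joint passes its speed limit or range.

## Working session

There is one attempt and no reset: what is moved stays moved. The work goes in short steps, Python scripts to look and compute and a shell command to move; the robot and the scene stay as the last step left them, time stands still between calls to the robot, and variables do not carry over. Pictures are saved under pics/ and viewed, and the job is handed in when it is done.

```bash
ls; mkdir -p pics
cat > h.py <<'E'
import numpy as np, cv2, json
from bench import r
def shot(name,fn):
    c=r.camera(name); cv2.imwrite('pics/'+fn+'.png',cv2.cvtColor(c['pixels'],cv2.COLOR_RGB2BGR))
    np.savez('pics/'+fn+'.npz',**{k:np.array(v) for k,v in c.items()})
    return c
def load(fn): return dict(np.load('pics/'+fn+'.npz'))
def ray(c,u,v):
    f=240/np.tan(np.radians(float(c['fov_y']))/2)
    T=np.array(c['cam_to_world']); d=T[:3,:3]@np.array([(u-c['cx'])/f,(v-c['cy'])/f,1]); return T[:3,3],d/np.linalg.norm(d)
def onz(c,u,v,z):
    o,d=ray(c,u,v); return o+d*(z-o[2])/d[2]
def tri(c1,p1,c2,p2):
    o1,d1=ray(c1,*p1);o2,d2=ray(c2,*p2)
    A=np.stack([d1,-d2],1); t=np.linalg.lstsq(A,o2-o1,rcond=None)[0]
    a=o1+t[0]*d1;b=o2+t[1]*d2; return (a+b)/2,np.linalg.norm(a-b)
def proj(c,p):
    f=240/np.tan(np.radians(float(c['fov_y']))/2)
    T=np.array(c['cam_to_world']); q=T[:3,:3].T@(np.array(p)-T[:3,3]); return q[0]/q[2]*f+c['cx'],q[1]/q[2]*f+c['cy']
def crop(fn,x0,y0,x1,y1,out,s=4):
    im=cv2.imread('pics/'+fn+'.png')[y0:y1,x0:x1]; cv2.imwrite('pics/'+out+'.png',cv2.resize(im,None,fx=s,fy=s,interpolation=cv2.INTER_CUBIC))
E
python3 - <<'E'
from h import *
for n in('side','top'):
    c=shot(n,n+'0'); print(n,c['fov_y'],c['cx'],c['cy'],np.round(c['cam_to_world'],3).tolist())
s=r.read_state(); print(s)
E
```

```text
pics
side 46.822214042684614 322.62851770033427 251.41630714771966 [[0.735, -0.516, 0.439, -0.184], [-0.678, -0.568, 0.467, -0.75], [0.008, -0.641, -0.768, 1.267], [0.0, 0.0, 0.0, 1.0]]
top 52.40204919189598 314.429270448145 239.07792420122593 [[0.017, -0.994, 0.106, 0.361], [-1.0, -0.015, 0.015, -0.046], [-0.013, -0.106, -0.994, 1.301], [0.0, 0.0, 0.0, 1.0]]
{'time': 0.1, 'joint_positions': array([ 1.265411  ,  0.3327915 , -0.06468665,  1.46082912,  0.02160526,
        1.34992821, -0.08847403]), 'joint_vel': array([-0.00058792, -0.0011394 ,  0.0017841 , -0.00381876,  0.00127652,
        0.00099556,  0.00140559]), 'joint_torque': array([ 1.40968583e-03, -6.24546790e+01,  2.48345488e-02, -3.90724611e+01,
       -6.12821896e-02,  3.65911459e-02,  5.55034717e-05]), 'ee_pos': array([ 0.17427305, -0.59981363,  0.1911577 ]), 'eef_rot': array([ 9.90018169e-01,  1.40938385e-01, -1.21886246e-04, -6.18446032e-04]), 'ft_force': array([-0.37500806,  0.21248613,  0.0216142 ]), 'torque': array([-0.03102345,  0.00801288,  0.02159214]), 'width': 0.08698112365726855}
```

View pics/side0.png

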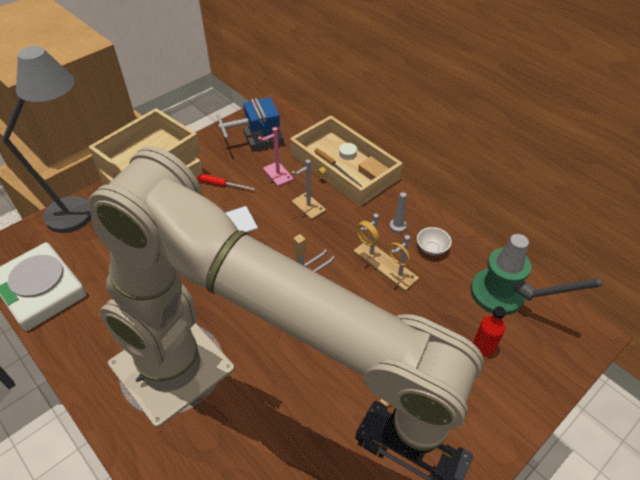

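View pics/top0.png

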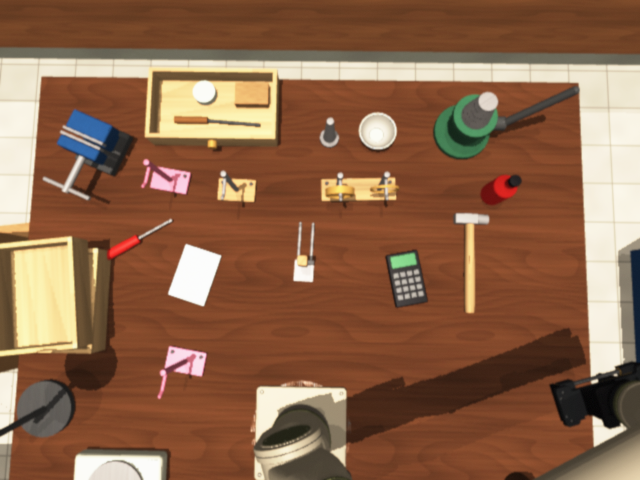

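The top view shows the fork at about (304,262) with its prongs pointing up-image, and the rack at (358,189) with a bangle on each peg. There are three stand-shaped objects: wooden at (236,190), and pink at (166,180) and (185,360). The wooden one fits, since pink is excluded. I'll enlarge crops to confirm.

Run:
```python
from h import *
crop('top0',205,150,425,300,'topc',3.6)
crop('side0',260,140,460,300,'sidec',4)
```

```text
(no output)
```

View pics/topc.png

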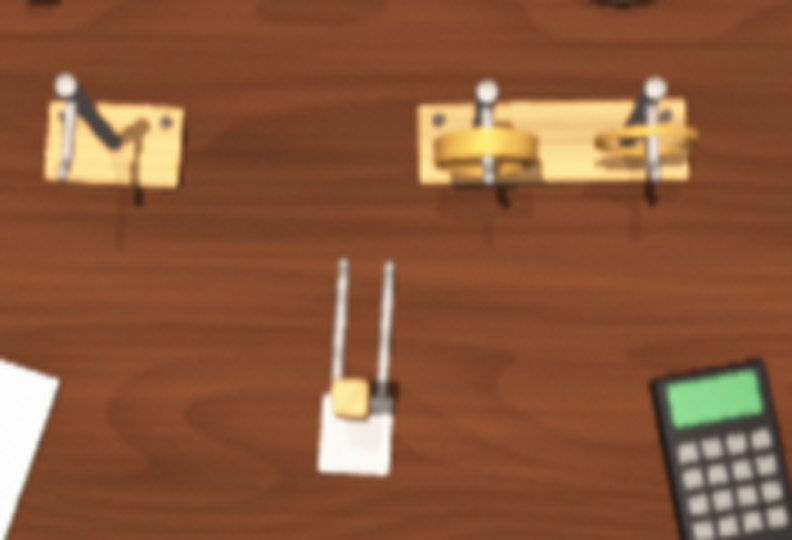

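View pics/sidec.png

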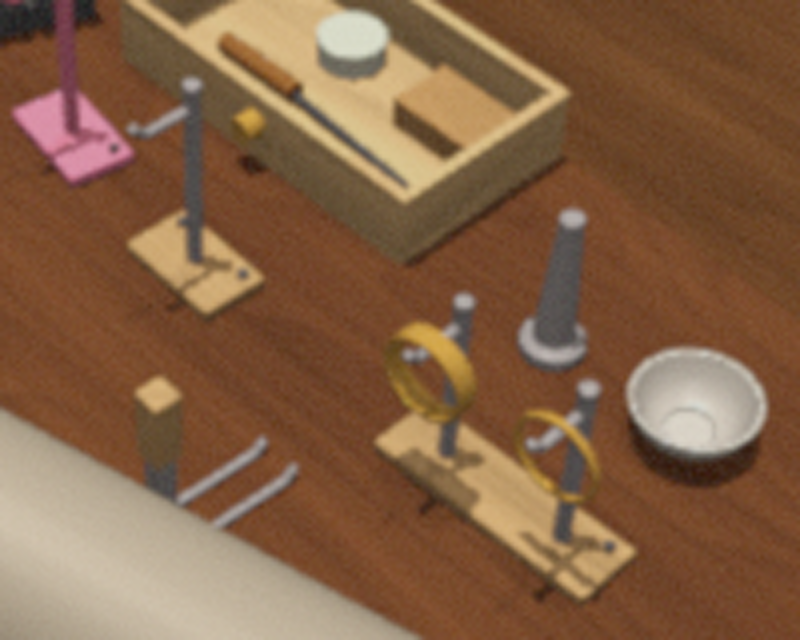

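The broad bangle (18 mm band) hangs on the rack's left peg, top px (340,188). The slim one is on the right peg. The wooden stand at (236,190) has an empty peg and is the one meant. Next I measure positions.

Run:
```python
from h import *
c=load('top0'); s=load('side0')
hsv=cv2.cvtColor(c['pixels'],cv2.COLOR_RGB2HSV)
m=cv2.inRange(hsv,(14,60,120),(28,190,255))
def base(name,x0,y0,x1,y1):
    mm=np.zeros_like(m); mm[y0:y1,x0:x1]=m[y0:y1,x0:x1]
    mm=cv2.morphologyEx(mm,cv2.MORPH_CLOSE,np.ones((9,9)))
    cs,_=cv2.findContours(mm,cv2.RETR_EXTERNAL,cv2.CHAIN_APPROX_NONE); k=max(cs,key=cv2.contourArea)
    pts=np.array([onz(c,*p[0],.012)[:2] for p in k]); rc=cv2.minAreaRect((pts*1000).astype(np.float32)); print(name,rc)
base('rack',312,172,402,206); base('stand',212,176,262,206)
# posts tops (top px from crop /3.6 +offset)
def T(x,y): return 205+x/3.6,150+y/3.6
def S(x,y): return 260+x/4,140+y/4
for n,t,sd,z in [('Lpost',(487,92),(464,301),.174),('Rpost',(655,89),(588,388),.174),('stpost',(65,86),(192,86),.194),('griptop',(350,397),(158,392),.160)]:
    print(n,onz(c,*T(*t),z),onz(s,*S(*sd),z),tri(c,T(*t),s,S(*sd)))
for n,t in [('tipL',(344,263)),('tipR',(389,265))]: print(n,onz(c,*T(*t),.014))
for n,t in [('tipL',(262,444)),('tipR',(291,470))]: print(n,onz(s,*S(*t),.014))
for n,t in [('heelBL',(318,470)),('heelBR',(389,475)),('heelFL',(324,397)),('heelFR',(392,412))]: print(n,onz(c,*T(*t),.008))
for n,t,z in [('stpegtip',(63,176),.182),('Lpegtip',(487,182),.162),('Rpegtip',(652,178),.162)]: print(n,onz(c,*T(*t),z))
for n,t,z in [('stpegtip',(136,130),.182),('Lpegtip',(410,354),.162),('Rpegtip',(537,444),.162)]: print(n,onz(s,*S(*t),z))
```

```text
rack ((635.74365234375, -145.54782104492188), (62.98722839355469, 207.16941833496094), 1.7136586904525757)
stand ((629.27490234375, 185.72125244140625), (103.2098388671875, 63.74441146850586), 87.03423309326172)
Lpost [ 0.63271533 -0.08774246  0.174     ] [ 0.63500353 -0.08885333  0.174     ] (array([ 0.63362442, -0.08847674,  0.17434525]), np.float64(0.002429476109578263))
Rpost [ 0.63620902 -0.19745698  0.174     ] [ 0.63845373 -0.19838984  0.174     ] (array([ 0.63701401, -0.19810847,  0.17448454]), np.float64(0.002253863458616728))
stpost [0.62813933 0.18504431 0.194     ] [0.62918022 0.18222828 0.194     ] (array([0.62964692, 0.1846964 , 0.19198358]), np.float64(0.002550660116791096))
griptop [ 0.43241834 -0.00139362  0.16      ] [ 0.43473256 -0.00149141  0.16      ] (array([ 0.43306048, -0.00203559,  0.16163783]), np.float64(0.0018847902758758748))
tipL [0.5407499  0.01065318 0.014     ]
tipR [ 0.53975291 -0.02268175  0.014     ]
tipL [0.53954385 0.00734043 0.014     ]
tipR [ 0.53838609 -0.0250219   0.014     ]
heelBL [0.38788372 0.02699463 0.008     ]
heelBR [ 0.38508315 -0.0252164   0.008     ]
heelFL [0.44161753 0.02370884 0.008     ]
heelFR [ 0.43135407 -0.02664075  0.008     ]
stpegtip [0.57150293 0.18666405 0.182     ]
Lpegtip [ 0.57524399 -0.08885661  0.162     ]
Rpegtip [ 0.57945769 -0.19715892  0.162     ]
stpegtip [0.57636466 0.18402013 0.182     ]
Lpegtip [ 0.58149232 -0.09123652  0.162     ]
Rpegtip [ 0.5864903 -0.2024662  0.162    ]
```

```bash
cat >> h.py <<'E'
from scipy.spatial.transform import Rotation as R
def go(*targets):
    s=r.read_state(); Q=R.from_quat(s['eef_rot']); x=Q.apply([1,0,0]); yaw=np.degrees(np.arctan2(x[1],x[0]))
    print('t',round(s['time'],2),'tcp',s['ee_pos'].round(4),'yaw',round(yaw,2),'tilt',np.degrees(np.arccos(-Q.apply([0,0,1])[2])).round(2),'F',s['ft_force'].round(2),'w',round(s['width'],4),'j',s['joint_positions'].round(2))
    for p,y in targets: print(p,y,'->',(Q.inv().apply(np.array(p)-s['ee_pos'])*1000).round(1),'turn',round(yaw-y,2))
E
python3 -c "
from h import *
go(((.2,-.6,.31),16),((.45,-.35,.31),5),((.4335,-.0015,.27),-3),((.4335,-.0015,.109),-3))"
```

```text
t 0.1 tcp [ 0.1743 -0.5998  0.1912] yaw 16.2 tilt 0.07 F [-0.38  0.21  0.02] w 0.087 j [ 1.27  0.33 -0.06  1.46  0.02  1.35 -0.09]
(0.2, -0.6, 0.31) 16 -> [  24.6    7.2 -118.9] turn 0.2
(0.45, -0.35, 0.31) 5 -> [ 334.5 -163.1 -118.7] turn 11.2
(0.4335, -0.0015, 0.27) -3 -> [ 415.9 -502.3  -78.2] turn 19.2
(0.4335, -0.0015, 0.109) -3 -> [ 415.9 -502.1   82.8] turn 19.2
```

```bash
python3 -m crank '[[1,[8,2,-40],0],[1,[16,5,-80],0],[1,[25,7,-119],0],[1,[60,-10,-119],2],[1,[95,-28,-119],4],[1,[130,-48,-119],6],[1,[165,-68,-119],8],[1,[200,-88,-119],10],[1,[235,-108,-119],11],[1,[270,-128,-119],11],[1,[305,-146,-119],11],[1,[334,-163,-119],11]]' 40; python3 -m crank '[[1,[8,-34,0],2],[1,[16,-68,0],4],[1,[24,-102,0],6],[1,[32,-136,0],8],[1,[40,-170,0],8],[1,[47,-204,0],8],[1,[53,-238,5],8],[1,[58,-272,10],8],[1,[58,-300,20],8],[1,[58,-320,30],8],[1,[58,-330,35],8],[1,[58,-330,35],8]]'; python3 -c "
from h import *
shot('side','s1');shot('top','t1')
go(((.4335,-.0015,.27),-3),((.4335,-.0015,.109),-3))"
```

```text
time: 1.1
ee_pos: [0.4514, -0.3479, 0.3106]
eef_rot: [0.999, 0.046, 0.0, -0.0]
ft_force: [0.7, -1.0, 0.0]
width: 0.0872
time: 2.1
ee_pos: [0.4768, -0.0146, 0.2749]
eef_rot: [1.0, -0.023, -0.001, -0.0]
ft_force: [-0.4, -0.8, 0.2]
width: 0.0874
t 2.2 tcp [ 0.4776 -0.0178  0.276 ] yaw -2.85 tilt 0.03 F [-0.15 -1.45  0.07] w 0.0869 j [ 0.5  -0.   -0.55  1.67  0.    1.47 -1.67]
(0.4335, -0.0015, 0.27) -3 -> [-44.8 -14.1   6. ] turn 0.15
(0.4335, -0.0015, 0.109) -3 -> [-44.8 -14.2 167. ] turn 0.15
```

```bash
python3 -m crank '[[1,[-22,-7,0],0],[1,[-45,-14,6],0],[1,[-45,-14,6],0],[1,[-45,-14,6],0]]'; python3 -c "
from h import *
shot('side','s2');shot('top','t2')
crop('s2',200,120,440,300,'s2c',3.3)
go(((.4335,-.0015,.109),-3))"
```

```text
time: 2.53
ee_pos: [0.4332, -0.002, 0.2705]
eef_rot: [1.0, -0.026, 0.001, 0.001]
ft_force: [0.5, -0.6, -0.1]
width: 0.087
t 2.63 tcp [ 0.434  -0.0018  0.2704] yaw -2.93 tilt 0.06 F [ 0.93  0.8  -0.74] w 0.087 j [ 0.5  -0.11 -0.55  1.77 -0.06  1.46 -1.66]
(0.4335, -0.0015, 0.109) -3 -> [ -0.7  -0.4 161.4] turn 0.07
```

View pics/s2c.png

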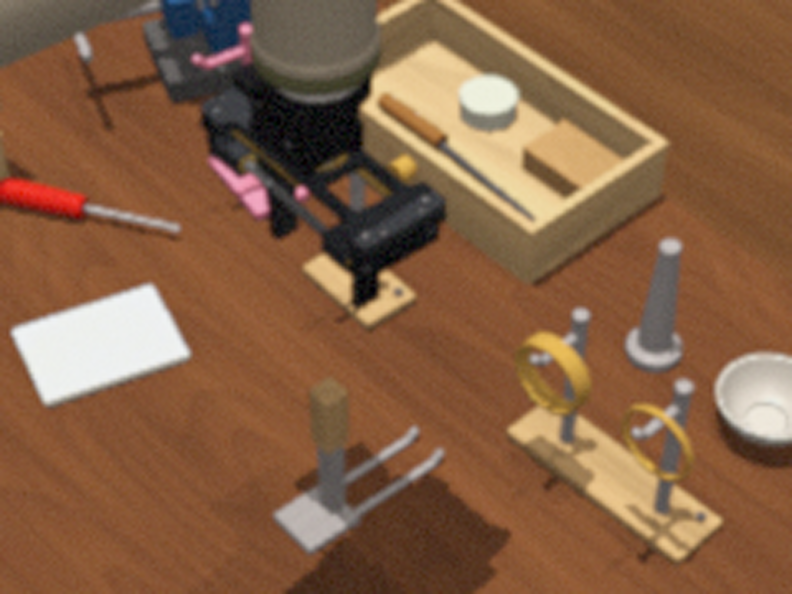

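View pics/t2.png

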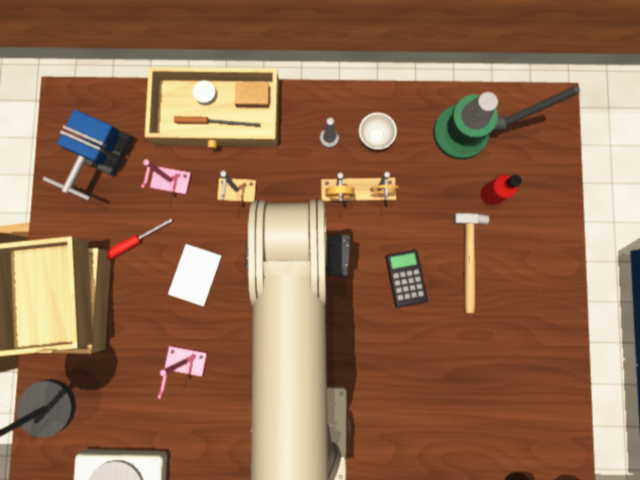

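The side view now shows the fork clear: grip top near crop (328,387), with the gripper above and behind it and both bangles undisturbed. The measured TCP matches the grip axis, so I descend and close.

```bash
python3 -m crank '[[1,[0,0,35],0],[1,[0,0,70],0],[1,[0,0,100],0],[1,[0,0,125],0],[1,[0,0,145],0],[1,[-1,0,161],0],[1,[-1,0,161],0],[-0.2,[-1,0,161],0],[-0.5,[-1,0,161],0],[-1,[-1,0,161],0],[-1,[-1,0,161],0],[-1,[-1,0,161],0]]' 50; python3 -m crank '[[-1,[0,0,0],0],[-1,[0,0,0],0],[-1,[0,0,0],0],[-1,[0,0,0],0]]' 50; python3 -c "
from h import *
shot('side','s3')
crop('s3',200,120,440,300,'s3c',3.3)
go()"
```

```text
time: 3.63
ee_pos: [0.4328, -0.0004, 0.1096]
eef_rot: [1.0, -0.024, 0.001, 0.0]
ft_force: [-0.0, 0.0, -0.6]
width: 0.0616
time: 3.97
ee_pos: [0.4323, -0.0004, 0.1089]
eef_rot: [1.0, -0.024, 0.0, 0.0]
ft_force: [-0.8, 0.1, -0.5]
width: 0.0351
t 4.02 tcp [ 4.322e-01 -3.000e-04  1.089e-01] yaw -2.8 tilt 0.01 F [ 0.97 -0.83 -0.19] w 0.0307 j [ 0.48  0.01 -0.58  2.02  0.    1.12 -1.72]
```

View pics/s3c.png

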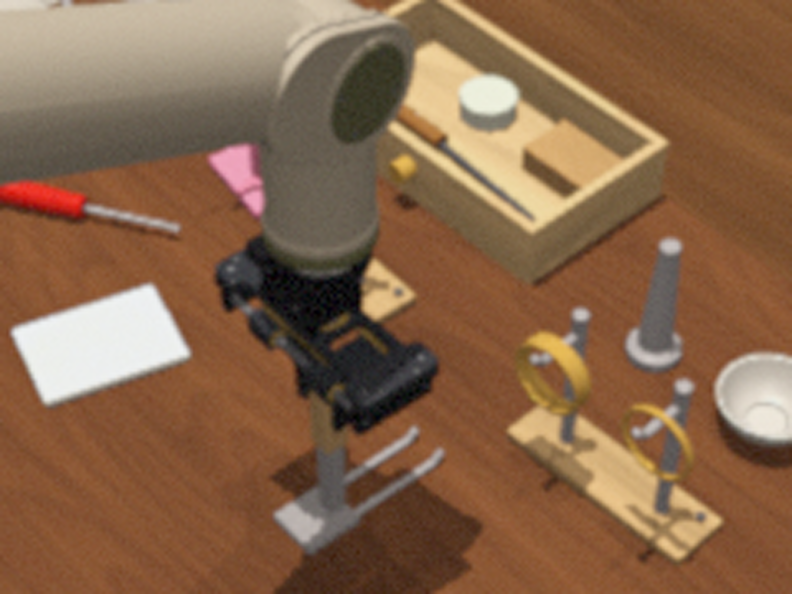

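```bash
python3 -m crank '[[-1,[0,0,0],0],[-1,[0,0,0],0],[-1,[0,0,0],0],[-1,[0,0,0],0],[-1,[0,0,0],0],[-1,[0,0,-15],0],[-1,[0,0,-35],0],[-1,[0,0,-60],0],[-1,[0,0,-85],0],[-1,[0,0,-105],0],[-1,[0,0,-115],0],[-1,[0,0,-115],0]]' 50; python3 -c "
from h import *
shot('side','s4')
crop('s4',200,120,440,300,'s4c',3.3)
c=load('top0'); print(onz(c,205+487/3.6,150+147/3.6,.158))
go(((.438,-.0943,.223),1.7))"
```

```text
time: 5.02
ee_pos: [0.4332, -0.0003, 0.2254]
eef_rot: [1.0, -0.024, 0.001, 0.0]
ft_force: [1.1, 0.7, -1.9]
width: 0.0233
[ 0.59947343 -0.08874804  0.158     ]
t 5.07 tcp [ 4.325e-01 -4.000e-04  2.238e-01] yaw -2.8 tilt 0.05 F [-0.17  0.76 -1.91] w 0.0236 j [ 0.5  -0.1  -0.56  1.86 -0.05  1.37 -1.67]
(0.438, -0.0943, 0.223) 1.7 -> [10.1 93.6  0.8] turn -4.5
```

View pics/s4c.png

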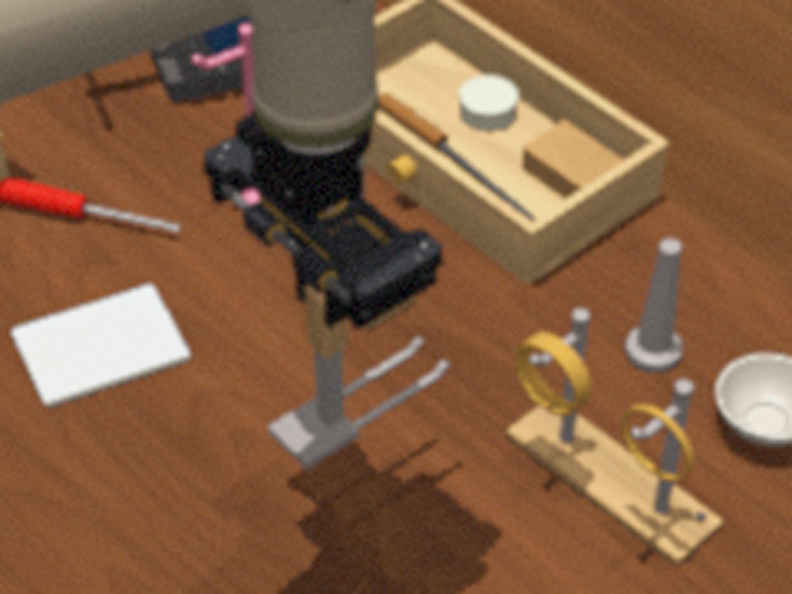

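The fork is held upright and level, and the force shows its 2 N weight. Now moving it in front of the left peg.

```bash
python3 -m crank '[[-1,[1,12,0],0],[-1,[3,30,0],-2],[-1,[6,50,0],-4],[-1,[8,70,0],-4.5],[-1,[10,85,0],-4.5],[-1,[10,94,1],-4.5],[-1,[10,94,1],-4.5],[-1,[10,94,1],-4.5],[-1,[10,94,1],-4.5]]' 50; python3 -c "
from h import *
shot('side','s5')
shot('top','t5')
crop('s5',200,120,440,300,'s5c',3.3)
crop('t5',270,150,430,270,'t5c',5)
go()"
```

```text
time: 5.82
ee_pos: [0.4375, -0.0935, 0.2223]
eef_rot: [1.0, 0.016, -0.0, -0.0]
ft_force: [-0.3, 0.3, -1.4]
width: 0.0238
t 5.92 tcp [ 0.4377 -0.0936  0.2227] yaw 1.79 tilt 0.0 F [-0.77  0.54 -2.15] w 0.0233 j [ 0.58 -0.06 -0.45  1.83 -0.03  1.36 -1.4 ]
```

View pics/s5c.png

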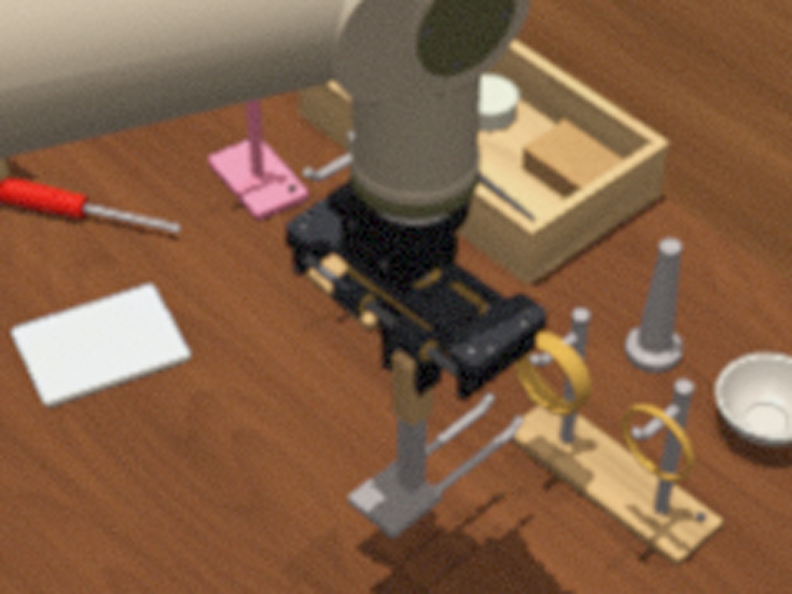

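View pics/t5c.png

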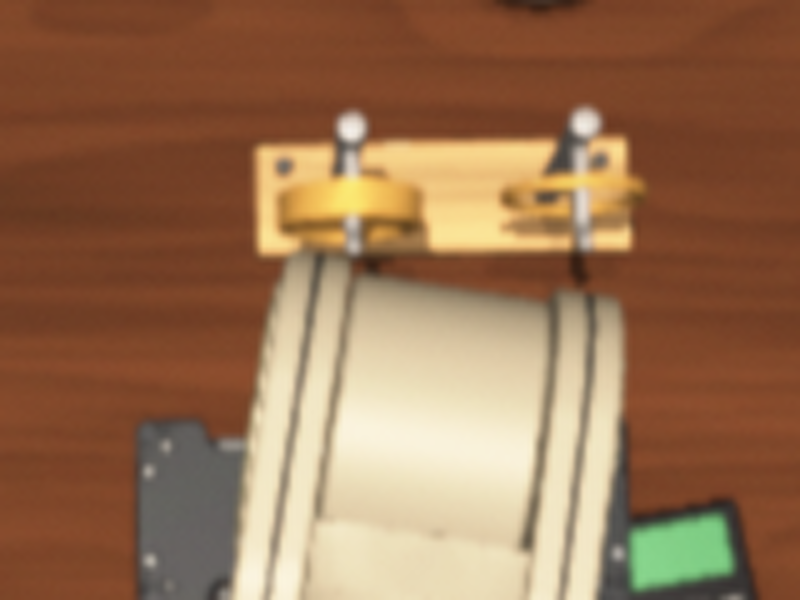

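```bash
python3 -c "
from h import *
s=load('s5')
o=np.array([.4387,-.0936,.1137]); a=np.radians(1.7); X=np.array([np.cos(a),np.sin(a),0]); Y=np.array([-np.sin(a),np.cos(a),0])
for y in (.017,-.017):
    u,v=proj(s,o+.112*X+y*Y+[0,0,.012]); print((u-200)*3.3,(v-120)*3.3)
for n,p in [('bangle',(.606,-.0893,.122)),('post',(.634,-.0885,.174)),('pegtip',(.579,-.090,.160))]:
    u,v=proj(s,p); print(n,(u-200)*3.3,(v-120)*3.3)
"
```

```text
491.4113092828538 394.48536439795913
521.3056544468052 417.00225101929465
bangle 552.1312662926078 374.28334956978006
post 579.6463444398615 314.68847368365203
pegtip 532.868873269437 360.3870473482312
```

Tips project within about 2 px of prediction (crop (490,400) and (518,424)), inside the insertion window. Inserting now.

```bash
python3 -m crank '[[-1,[6,0,0],0],[-1,[14,0.5,0],0],[-1,[23,0.7,0],0],[-1,[32,0.7,0],0],[-1,[41,0.7,0],0],[-1,[50,0.7,0],0],[-1,[59,0.7,0],0],[-1,[68,0.7,0],0],[-1,[76,0.7,0],0],[-1,[82,0.7,0],0],[-1,[85,0.7,0],0],[-1,[85,0.7,0],0]]' 50; python3 -m crank '[[-1,[0,0,0],0],[-1,[0,0,0],0],[-1,[0,0,0],0]]';python3 -c "
from h import *
shot('side','s6')
shot('top','t6')
crop('s6',270,150,430,270,'s6c',5)
crop('t6',270,150,430,270,'t6c',5)
go()"
```

```text
time: 6.92
ee_pos: [0.5231, -0.0928, 0.2227]
eef_rot: [1.0, 0.015, -0.0, -0.0]
ft_force: [0.4, 0.1, -2.5]
width: 0.0238
time: 7.17
ee_pos: [0.5224, -0.093, 0.223]
eef_rot: [1.0, 0.015, 0.0, 0.0]
ft_force: [-1.2, -0.2, -2.0]
width: 0.0237
t 7.27 tcp [ 0.5225 -0.093   0.223 ] yaw 1.69 tilt 0.02 F [-0.35 -0.55 -2.05] w 0.0234 j [ 0.52  0.14 -0.48  1.64  0.07  1.37 -1.5 ]
```

View pics/s6c.png

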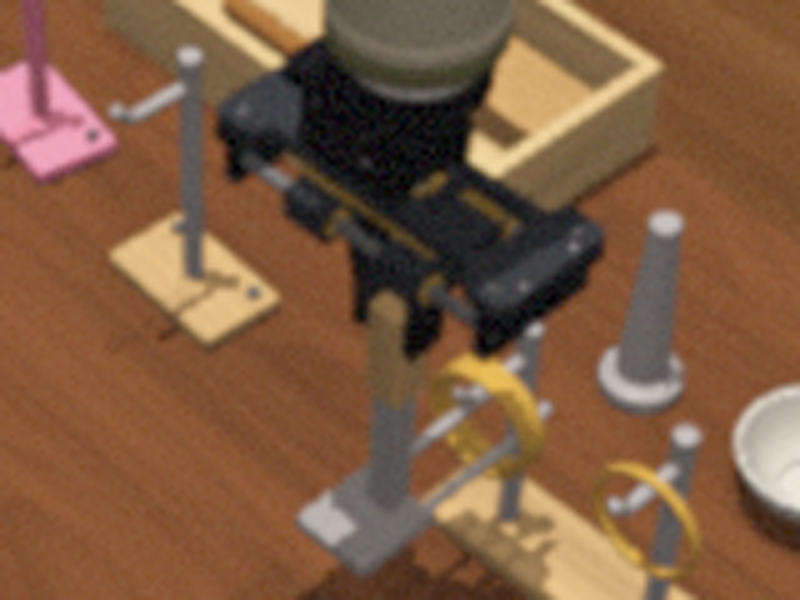

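View pics/t6c.png

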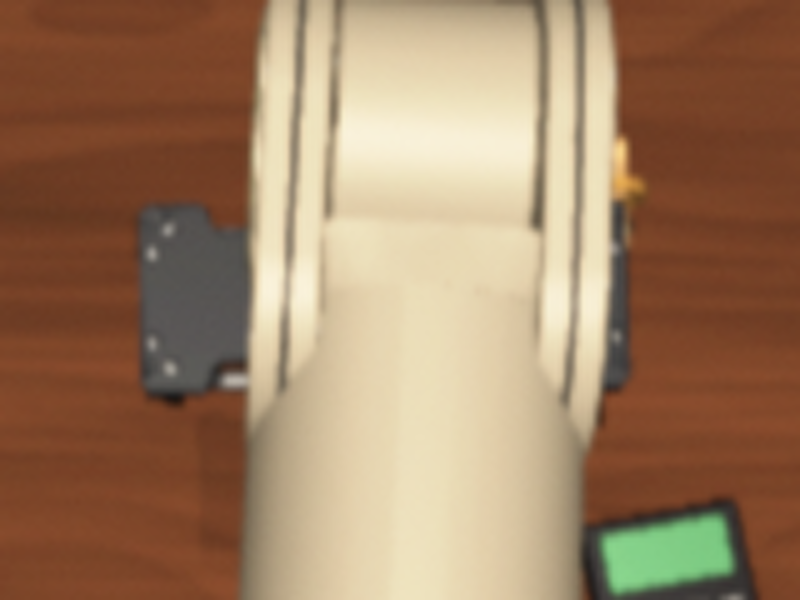

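Both prongs are through the bangle and straddle the post; the right tip shows at crop (545,408). Lifting slowly, then checking.

```bash
python3 -m crank '[[-1,[0,-0.5,-5],0],[-1,[0,-1,-12],0],[-1,[0,-1,-18],0],[-1,[0,-1,-22],0],[-1,[0,-1,-26],0],[-1,[0,-1,-30],0],[-1,[0,-1,-34],0],[-1,[0,-1,-38],0],[-1,[0,-1,-42],0],[-1,[0,-1,-46],0],[-1,[0,-1,-48],0],[-1,[0,-1,-48],0]]' 55; python3 -c "
from h import *
shot('side','s7')
crop('s7',270,150,430,270,'s7c',5)
go()"
```

```text
time: 8.27
ee_pos: [0.5228, -0.0919, 0.2714]
eef_rot: [1.0, 0.015, 0.0, 0.0]
ft_force: [0.3, -0.2, -2.7]
width: 0.0234
t 8.32 tcp [ 0.5227 -0.0919  0.271 ] yaw 1.7 tilt 0.02 F [-0.31 -0.44 -2.8 ] w 0.0237 j [ 0.52  0.12 -0.48  1.56  0.06  1.47 -1.5 ]
```

View pics/s7c.png

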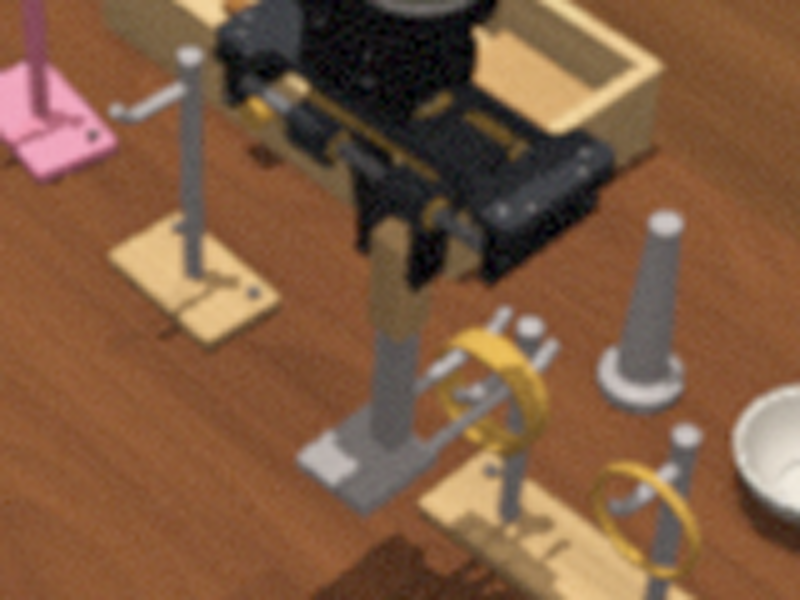

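The bangle is riding on the prongs (weight up 0.7 N). I raise it a little more and withdraw.

```bash
python3 -m crank '[[-1,[0,0,-3],0],[-1,[0,0,-5],0],[-1,[-2,0,-6],0],[-1,[-6,0,-6],0],[-1,[-12,0,-6],0],[-1,[-19,0,-6],0],[-1,[-26,0,-6],0],[-1,[-33,0,-6],0],[-1,[-40,0,-6],0],[-1,[-47,0,-6],0],[-1,[-54,0,-6],0],[-1,[-61,0,-6],0]]' 55; python3 -m crank '[[-1,[-7,0,0],0],[-1,[-14,0,0],0],[-1,[-20,0,0],0],[-1,[-24,0,0],0],[-1,[-26,0,0],0],[-1,[-26,0,0],0],[-1,[-26,0,0],0],[-1,[-26,0,0],0]]'; python3 -c "
from h import *
shot('side','s8')
crop('s8',230,150,430,300,'s8c',4)
go(((.4345,.1946,.297),-3))"
```

```text
time: 9.32
ee_pos: [0.4609, -0.0937, 0.2769]
eef_rot: [1.0, 0.015, 0.0, 0.0]
ft_force: [-1.0, -0.6, -2.4]
width: 0.0238
time: 9.98
ee_pos: [0.4358, -0.0944, 0.2768]
eef_rot: [1.0, 0.015, 0.0, -0.0]
ft_force: [-0.9, 1.1, -2.5]
width: 0.0237
t 10.03 tcp [ 0.4358 -0.0944  0.2768] yaw 1.71 tilt 0.01 F [ 0.19 -0.26 -2.79] w 0.0237 j [ 0.59 -0.08 -0.44  1.74 -0.04  1.48 -1.39]
(0.4345, 0.1946, 0.297) -3 -> [   7.3 -288.9  -20.2] turn 4.71
```

View pics/s8c.png

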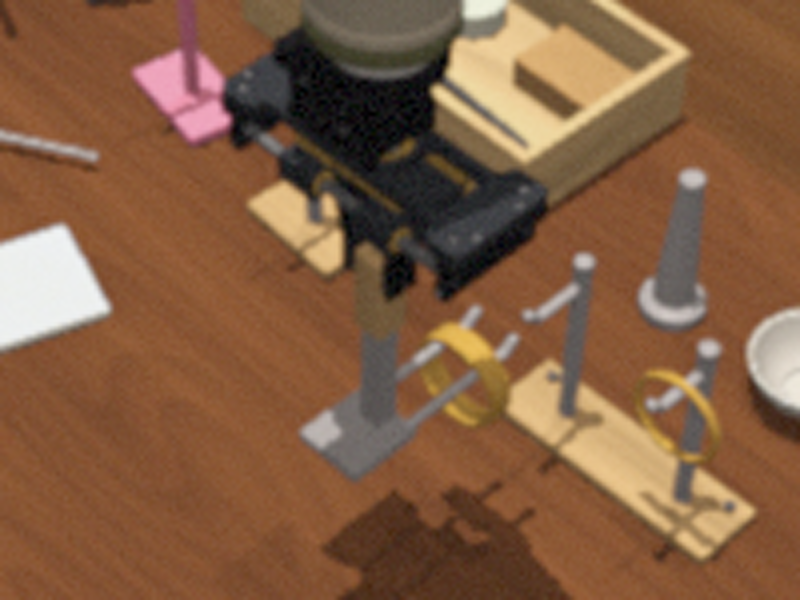

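Bangle hangs on the prongs clear of the rack (crop (463,373)), and the slim bangle is in place. Carrying it over to the stand.

```bash
python3 - <<'E'
from h import *
s=load('s8'); print(onz(s,230+463/4,150+373/4,.148))
a=np.radians(-3);X=np.array([np.cos(a),np.sin(a)]); P=np.array([.6295,.185])
p=P-.19*X
go(((*p,.291),-3))
E
python3 -m crank '[[-1,[0,-2,-1],0],[-1,[0,-6,-2],0],[-1,[0,-12,-4],0],[-1,[1,-20,-6],0],[-1,[1,-30,-8],0],[-1,[2,-42,-10],0.5],[-1,[2,-56,-12],1],[-1,[3,-71,-14],1.5],[-1,[4,-86,-14],2],[-1,[5,-101,-14],2.5],[-1,[6,-116,-14],3],[-1,[7,-131,-14],3.5]]' 55
python3 -c "
from h import *
go(((.4398,.1949,.291),-3))"
```

```text
[ 0.52038256 -0.090203    0.148     ]
t 10.03 tcp [ 0.4358 -0.0944  0.2768] yaw 1.71 tilt 0.01 F [ 0.19 -0.26 -2.79] w 0.0237 j [ 0.59 -0.08 -0.44  1.74 -0.04  1.48 -1.39]
(np.float64(0.4397603883966309), np.float64(0.19494383168615934), 0.291) -3 -> [  12.6 -289.1  -14.2] turn 4.71
time: 11.03
ee_pos: [0.4385, 0.0386, 0.2911]
eef_rot: [1.0, -0.015, 0.0, 0.0]
ft_force: [0.6, 0.5, -4.1]
width: 0.0238
t 11.03 tcp [0.4385 0.0386 0.2911] yaw -1.77 tilt 0.03 F [ 0.57  0.47 -4.08] w 0.0238 j [ 0.47 -0.1  -0.6   1.72 -0.06  1.5  -1.73]
(0.4398, 0.1949, 0.291) -3 -> [-3.600e+00 -1.563e+02  1.000e-01] turn 1.23
```

```bash
python3 -m crank '[[-1,[0,-15,0],0.3],[-1,[-1,-30,0],0.6],[-1,[-1,-45,0],0.9],[-1,[-1,-60,0],1.2],[-1,[-2,-75,0],1.2],[-1,[-2,-89,0],1.2],[-1,[-2,-102,0],1.2],[-1,[-3,-114,0],1.2],[-1,[-3,-125,0],1.2],[-1,[-3,-135,0],1.2],[-1,[-4,-143,0],1.2],[-1,[-4,-149,0],1.2]]' 55
python3 -m crank '[[-1,[0,-4,0],0],[-1,[0,-6,0],0],[-1,[0,-7,0],0],[-1,[0,-7,0],0],[-1,[0,-7,0],0],[-1,[0,-7,0],0],[-1,[0,-7,0],0],[-1,[0,-7,0],0]]'
python3 -c "
from h import *
shot('side','s9');shot('top','t9')
crop('s9',210,120,370,240,'s9c',5)
crop('t9',180,140,340,260,'t9c',5)
go(((.4398,.1949,.291),-3))"
```

```text
time: 12.03
ee_pos: [0.4388, 0.1873, 0.2911]
eef_rot: [1.0, -0.025, 0.0, -0.0]
ft_force: [-0.3, 0.5, -2.0]
width: 0.0235
time: 12.7
ee_pos: [0.4398, 0.1925, 0.2908]
eef_rot: [1.0, -0.026, 0.0, 0.0]
ft_force: [0.1, -0.3, -3.5]
width: 0.0239
t 12.8 tcp [0.4398 0.1926 0.2908] yaw -3.01 tilt 0.01 F [ 0.39 -0.67 -2.24] w 0.0236 j [ 0.3   0.02 -0.81  1.63  0.01  1.5  -2.13]
(0.4398, 0.1949, 0.291) -3 -> [-0.1 -2.3 -0.2] turn -0.01
```

View pics/s9c.png

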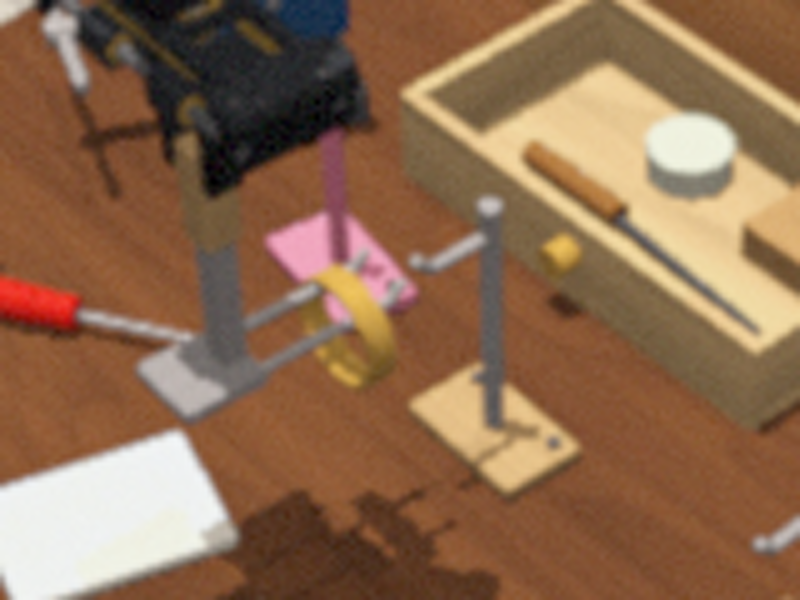

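View pics/t9c.png

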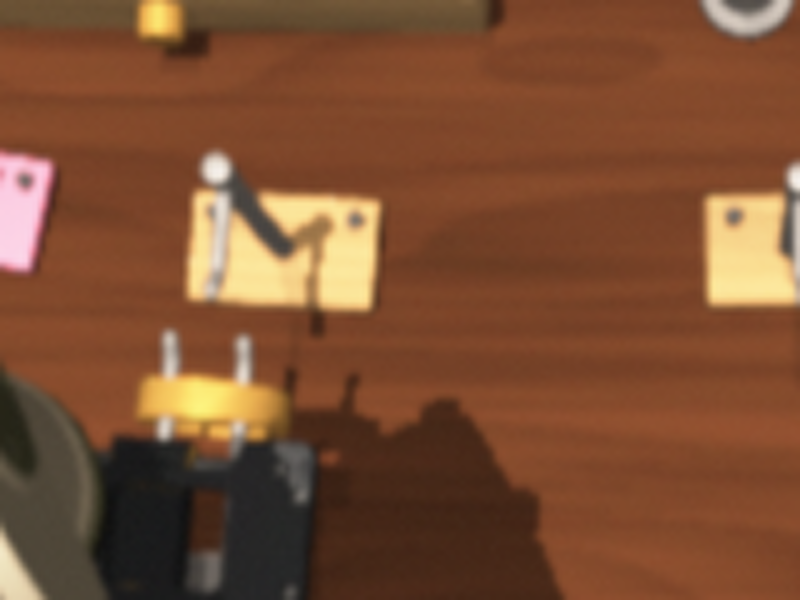

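Run:
```python
from h import *
c=load('t9');s=load('s9')
def T(x,y): return 180+x/5,140+y/5
for n,p,z in [('L',(170,335),.194),('R',(243,340),.194),('post',(216,170),.194),('pegtip',(211,293),.183),('bangle',(213,398),.198)]: print(n,onz(c,*T(*p),z).round(4))
m=cv2.inRange(cv2.cvtColor(c['pixels'],cv2.COLOR_RGB2HSV),(14,60,120),(28,190,255)); 
S=lambda x,y:(210+x/5,120+y/5)
for n,p,z in [('L',(363,258),.194),('R',(400,288),.194),('post',(490,206),.194),('pegtip',(418,262),.183),('bangle',(348,326),.163)]: print(n,onz(s,*S(*p),z).round(4))
P=np.array([.6295,.185]);a=np.radians(-3);X=np.array([np.cos(a),np.sin(a)]);Y=np.array([-X[1],X[0]])
for p in [(.4408,.1926)]: d=np.array(p)-P; print('fork in stand',d@X,d@Y)
```

```text
L [0.55   0.2031 0.194 ]
R [0.5482 0.1693 0.194 ]
post [0.6279 0.1847 0.194 ]
pegtip [0.572  0.1872 0.183 ]
bangle [0.5204 0.1813 0.198 ]
L [0.5462 0.1985 0.194 ]
R [0.5456 0.1651 0.194 ]
post [0.6301 0.1832 0.194 ]
pegtip [0.5751 0.1843 0.183 ]
bangle [0.5236 0.1872 0.163 ]
fork in stand -0.18883914647563438 -0.002286210478908741
```

The tips sit about 3 mm to the right of the peg's line. I correct y by 3 mm and raise 4 mm, then check just before the bangle reaches the peg tip.

```bash
python3 -m crank '[[-1,[1,-1,-1],0],[-1,[3,-2,-3],0],[-1,[7,-3,-4],0],[-1,[12,-3,-4],0],[-1,[18,-3,-4],0],[-1,[23,-3,-4],0],[-1,[27,-3,-4],0],[-1,[29,-3,-4],0],[-1,[30,-3,-4],0],[-1,[30,-3,-4],0],[-1,[30,-3,-4],0]]' 55
python3 -c "
from h import *
shot('side','s10');shot('top','t10')
crop('s10',230,130,350,220,'s10c',6)
crop('t10',180,140,300,230,'t10c',6)
go()"
```

```text
time: 13.72
ee_pos: [0.4698, 0.1942, 0.2948]
eef_rot: [1.0, -0.026, -0.0, 0.0]
ft_force: [1.0, -0.2, -2.9]
width: 0.0238
t 13.82 tcp [0.4697 0.1942 0.2949] yaw -2.99 tilt 0.02 F [-0.24  0.57 -3.38] w 0.0237 j [ 0.28  0.1  -0.81  1.56  0.07  1.52 -2.15]
```

View pics/s10c.png

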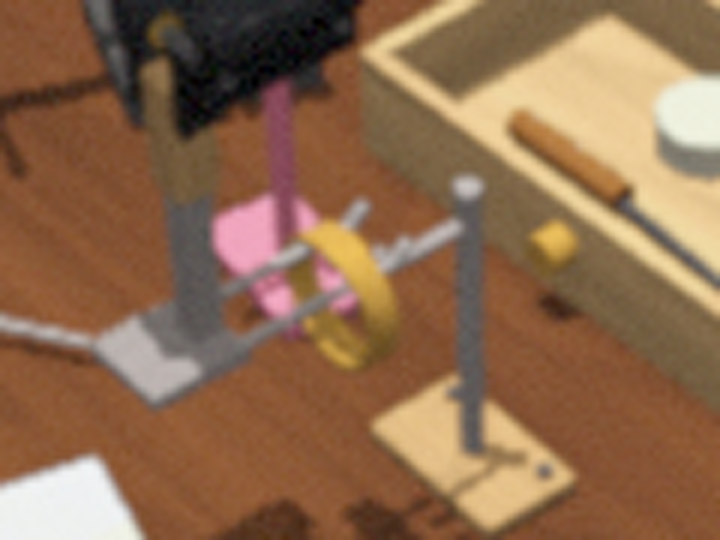

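View pics/t10c.png

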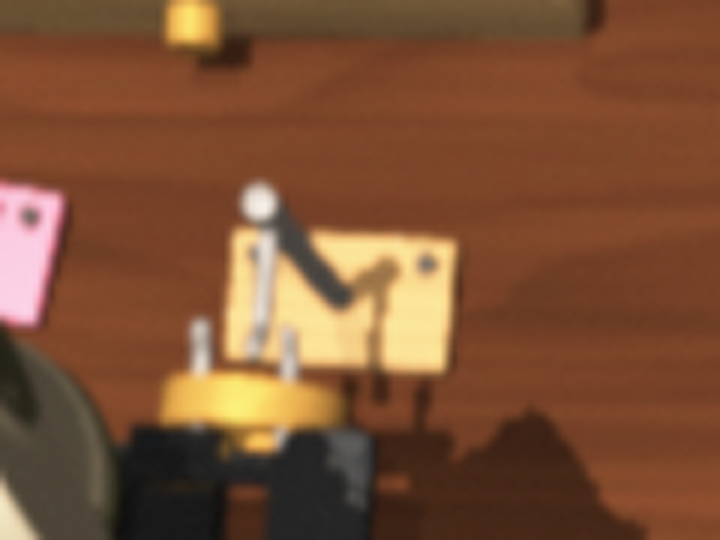

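Run:
```python
from h import *
c=load('t10');s=load('s10')
T=lambda x,y:(180+x/6,140+y/6)
S=lambda x,y:(230+x/6,130+y/6)
a=np.radians(-3);X=np.array([np.cos(a),np.sin(a)]);Y=np.array([-X[1],X[0]])
for cam,F,L,Rr,po,pt in [(c,T,(201,325),(289,333),(259,203),(255,350)),(s,S,(362,207),(407,243),(467,187),None)]:
    l=onz(cam,*F(*L),.198)[:2];q=onz(cam,*F(*Rr),.198)[:2];p=onz(cam,*F(*po),.194)[:2]
    print('L',((l-p)@X).round(4),((l-p)@Y).round(4),'R',((q-p)@X).round(4),((q-p)@Y).round(4))
    if pt: w=onz(cam,*F(*pt),.183)[:2]; print('pegtip',((w-p)@X).round(4),((w-p)@Y).round(4))
l=tri(c,T(201,325),s,S(362,207));print(l); print(tri(c,T(289,333),s,S(407,243)))
print(tri(c,T(259,203),s,S(467,187)))
```

```text
L -0.05 0.0171 R -0.0509 -0.0169
pegtip -0.0557 -0.0012
L -0.0511 0.0169 R -0.0502 -0.017
(array([0.57985799, 0.2044127 , 0.1970413 ]), np.float64(0.0011014987041247336))
(array([0.57751593, 0.16971876, 0.19837089]), np.float64(0.0025055374812121708))
(array([0.62904885, 0.18423198, 0.19394056]), np.float64(0.001897261831925003))
```

The prongs straddle the peg line exactly (+17.0/-17.0 mm in both views) and the tips are at z≈0.197 as expected. Going forward 51 mm.

```bash
python3 -m crank '[[-1,[2,0,0],0],[-1,[6,0,0],0],[-1,[11,0,0],0],[-1,[17,0,0],0],[-1,[23,0,0],0],[-1,[29,0,0],0],[-1,[35,0,0],0],[-1,[41,0,0],0],[-1,[46,0,0],0],[-1,[50,0,0],0],[-1,[51,0,0],0],[-1,[51,0,0],0]]' 55
python3 -c "
from h import *
shot('side','s11');shot('top','t11')
crop('s11',230,130,350,220,'s11c',6)
crop('t11',180,140,300,230,'t11c',6)
go()"
```

```text
time: 14.82
ee_pos: [0.521, 0.1915, 0.2947]
eef_rot: [1.0, -0.026, -0.0, -0.0]
ft_force: [0.3, -0.9, -2.3]
width: 0.0233
t 14.92 tcp [0.5206 0.1916 0.2949] yaw -2.98 tilt 0.0 F [ 0.61 -0.25 -2.54] w 0.0234 j [ 0.24  0.22 -0.8   1.44  0.16  1.54 -2.17]
```

View pics/s11c.png

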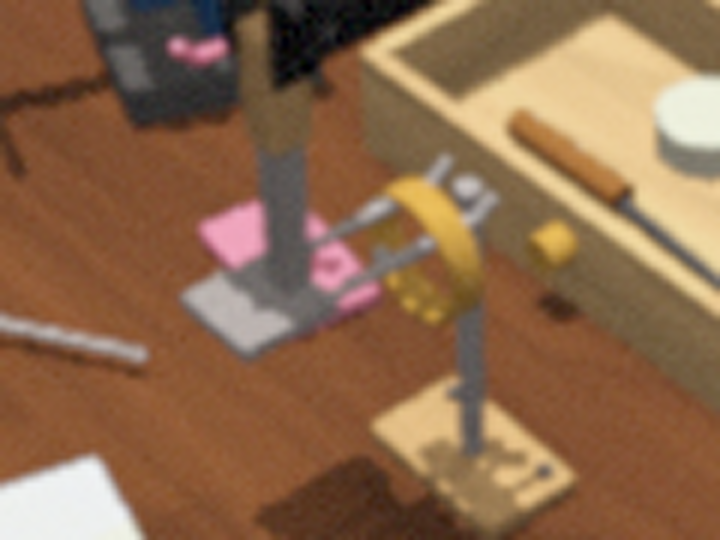

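View pics/t11c.png

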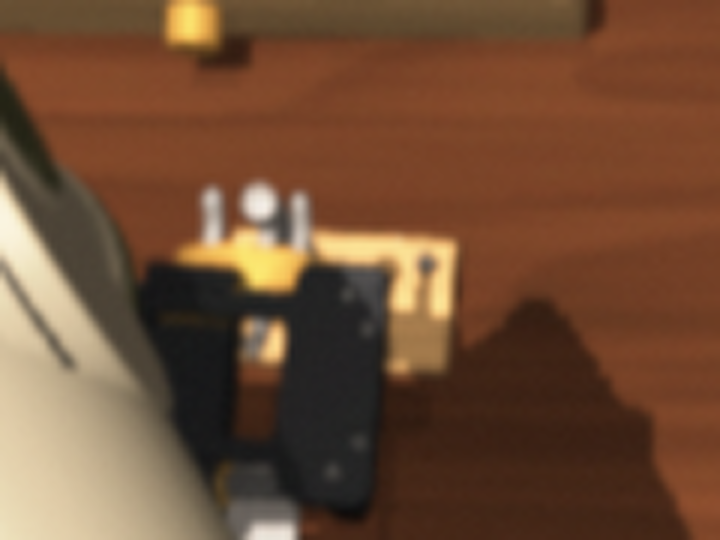

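The prongs straddle the post and the peg tip shows through the bangle's hole. Lowering 50 mm to set it down and free the prongs.

```bash
python3 -m crank '[[-1,[0,0,3],0],[-1,[0,0,8],0],[-1,[0,0,13],0],[-1,[0,0,17],0],[-1,[0,0,21],0],[-1,[0,0,25],0],[-1,[0,0,29],0],[-1,[0,0,34],0],[-1,[0,0,40],0],[-1,[0,0,45],0],[-1,[0,0,49],0],[-1,[0,0,50],0]]' 55
python3 -m crank '[[-1,[0,0,0],0],[-1,[0,0,0],0],[-1,[0,0,0],0]]'
python3 -c "
from h import *
shot('side','s12')
crop('s12',230,130,350,220,'s12c',6)
go()"
```

```text
time: 15.92
ee_pos: [0.5205, 0.1913, 0.2439]
eef_rot: [1.0, -0.026, -0.0, 0.0]
ft_force: [0.2, 0.8, -1.3]
width: 0.0237
time: 16.17
ee_pos: [0.521, 0.1916, 0.2451]
eef_rot: [1.0, -0.026, 0.0, -0.0]
ft_force: [0.1, 0.2, -2.9]
width: 0.0235
t 16.22 tcp [0.521  0.1916 0.2451] yaw -3.0 tilt 0.03 F [-0.47 -0.19 -2.19] w 0.0236 j [ 0.24  0.24 -0.8   1.53  0.17  1.44 -2.18]
```

View pics/s12c.png

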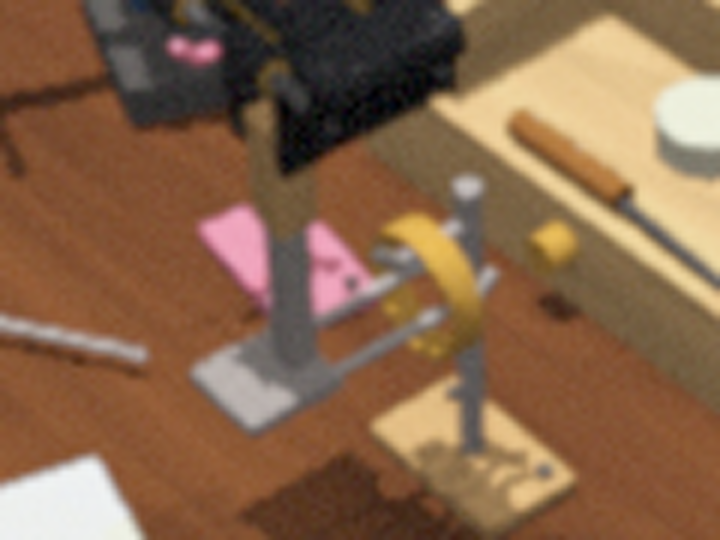

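The bangle rests on the peg with the prongs free in its hole. Withdrawing straight back.

```bash
python3 -m crank '[[-1,[-3,0,0],0],[-1,[-9,0,0],0],[-1,[-17,0,0],0],[-1,[-25,0,0],0],[-1,[-33,0,0],0],[-1,[-41,0,0],0],[-1,[-49,0,0],0],[-1,[-57,0,0],0],[-1,[-65,0,0],0],[-1,[-73,0,0],0],[-1,[-80,0,0],0],[-1,[-85,0,0],0]]' 55
python3 -m crank '[[-1,[-5,0,0],0],[-1,[-9,0,0],0],[-1,[-12,0,0],0],[-1,[-12,0,0],0],[-1,[-12,0,0],0]]'
python3 -c "
from h import *
shot('side','s13');shot('top','t13')
crop('s13',200,110,440,290,'s13c',3.3)
go(((.4323,-.0003,.223),-3),((.4323,-.0003,.109),-3))"
```

```text
time: 17.22
ee_pos: [0.4351, 0.1961, 0.2449]
eef_rot: [1.0, -0.026, 0.0, 0.0]
ft_force: [0.6, -1.1, -2.2]
width: 0.0238
time: 17.63
ee_pos: [0.424, 0.1965, 0.2449]
eef_rot: [1.0, -0.026, 0.0, 0.0]
ft_force: [-0.6, -0.1, -2.6]
width: 0.0236
t 17.73 tcp [0.4242 0.1965 0.2448] yaw -3.01 tilt 0.0 F [-0.13  0.   -2.68] w 0.0233 j [ 0.31 -0.01 -0.82  1.74 -0.    1.41 -2.14]
(0.4323, -0.0003, 0.223) -3 -> [ 18.5 196.1  21.8] turn -0.01
(0.4323, -0.0003, 0.109) -3 -> [ 18.5 196.1 135.8] turn -0.01
```

View pics/s13c.png

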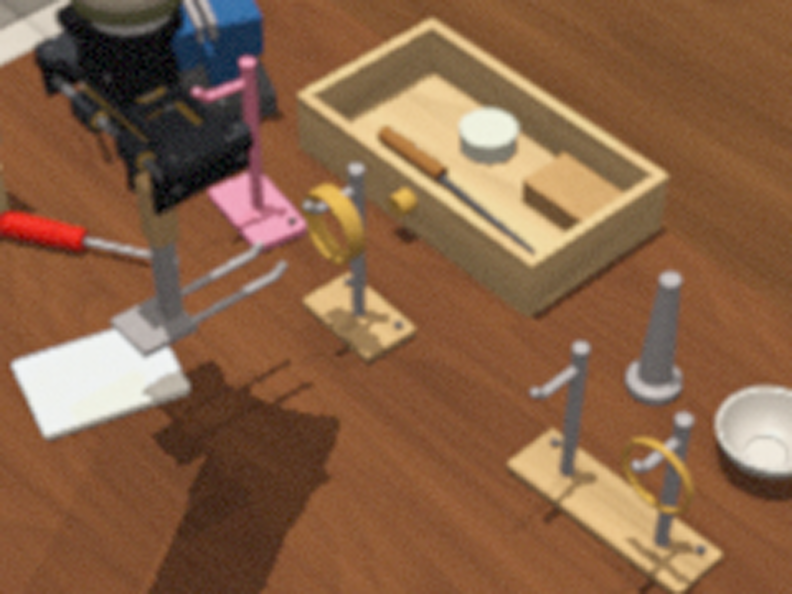

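View pics/t13.png

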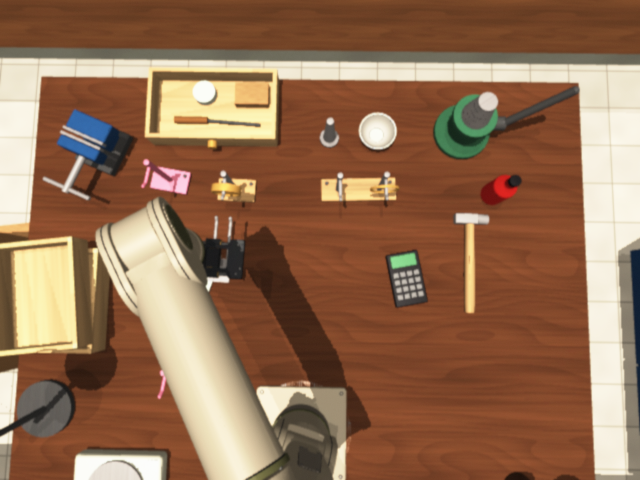

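The bangle hangs on the stand's peg and the fork is clear of it. Taking the fork back to its original free spot.

```bash
python3 -m crank '[[-1,[0,10,0],0],[-1,[0,28,0],0],[-1,[2,50,0],0],[-1,[4,74,0],0],[-1,[6,98,0],0],[-1,[8,122,0],0],[-1,[11,146,0],0],[-1,[14,166,0],0],[-1,[17,182,0],0],[-1,[18,192,0],0],[-1,[18,196,0],0],[-1,[18,196,0],0]]' 50
python3 -m crank '[[-1,[0,0,10],0],[-1,[0,0,30],0],[-1,[0,0,55],0],[-1,[0,0,80],0],[-1,[0,0,100],0],[-1,[0,0,115],0],[-1,[0,0,125],0],[-1,[0,0,130],0],[-1,[0,0,132],0],[-1,[0,0,132],0],[-1,[0,0,132],0]]'
python3 -c "
from h import *
shot('side','s14')
crop('s14',200,110,440,290,'s14c',3.3)
go(((.4323,-.0003,.109),-3))"
```

```text
time: 18.73
ee_pos: [0.4317, -0.0004, 0.2447]
eef_rot: [1.0, -0.027, -0.0, -0.0]
ft_force: [-0.0, 0.4, -2.0]
width: 0.0238
time: 19.65
ee_pos: [0.4322, 0.0001, 0.1135]
eef_rot: [1.0, -0.026, 0.001, 0.0]
ft_force: [0.1, 0.2, -1.9]
width: 0.0238
t 19.7 tcp [ 0.4323 -0.      0.1136] yaw -2.99 tilt 0.08 F [ 0.2   0.48 -2.13] w 0.0236 j [ 0.49 -0.   -0.59  2.02 -0.    1.13 -1.72]
(0.4323, -0.0003, 0.109) -3 -> [0.  0.3 4.6] turn 0.01
```

View pics/s14c.png

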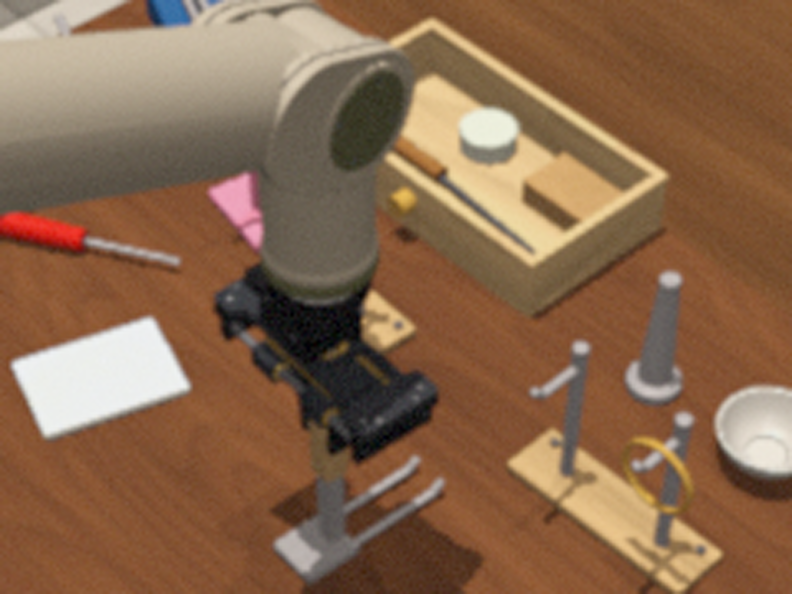

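The fork is upright about 4 mm above the bench. Setting it down in small steps, watching the force.

```bash
python3 -m crank '[[-1,[0,0,1],0],[-1,[0,0,2],0],[-1,[0,0,3],0],[-1,[0,0,4],0],[-1,[0,0,4],0],[-1,[0,0,4],0]]' 50; python3 -m crank '[[-1,[0,0,0.5],0],[-1,[0,0,0.8],0],[-1,[0,0,0.8],0],[-1,[0,0,0.8],0]]'; python3 -c "
from h import *
go()"
```

```text
time: 20.2
ee_pos: [0.4317, -0.0001, 0.1088]
eef_rot: [1.0, -0.026, 0.0, 0.0]
ft_force: [-0.3, 0.4, -2.6]
width: 0.0239
time: 20.53
ee_pos: [0.4319, -0.0001, 0.1088]
eef_rot: [1.0, -0.026, 0.0, 0.0]
ft_force: [-4.1, 0.2, 8.4]
width: 0.0237
t 20.53 tcp [ 4.319e-01 -1.000e-04  1.088e-01] yaw -3.0 tilt 0.03 F [-4.05  0.2   8.39] w 0.0237 j [ 0.49  0.   -0.59  2.02  0.    1.12 -1.72]
```

It is in contact (force turned to +8 N). I lower the grip force, then open and rise.

```bash
python3 -m crank '[[-1,[0,0,-0.4],0],[-1,[0,0,-0.4],0],[-1,[0,0,-0.4],0],[-1,[0,0,-0.4],0]]' 4; python3 -m crank '[[-0.3,[0,0,0],0],[0,[0,0,0],0],[0.5,[0,0,0],0],[1,[0,0,0],0],[1,[0,0,0],0],[1,[0,0,0],0],[1,[0,0,0],0],[1,[0,0,0],0],[1,[0,0,0],0],[1,[0,0,0],0],[1,[0,0,0],0],[1,[0,0,0],0]]'; python3 -c "
from h import *
shot('side','s15')
crop('s15',200,110,440,290,'s15c',3.3)
go()"
```

```text
time: 20.87
ee_pos: [0.432, -0.0, 0.1088]
eef_rot: [1.0, -0.026, 0.0, 0.0]
ft_force: [-1.9, 0.5, 4.8]
width: 0.0239
time: 21.87
ee_pos: [0.4317, -0.0001, 0.1085]
eef_rot: [1.0, -0.026, 0.0, 0.0]
ft_force: [0.0, 0.4, -0.8]
width: 0.0858
t 21.92 tcp [ 4.317e-01 -1.000e-04  1.084e-01] yaw -3.0 tilt 0.0 F [-0.11  0.53 -0.16] w 0.0863 j [ 0.49  0.   -0.59  2.02  0.    1.11 -1.72]
```

View pics/s15c.png

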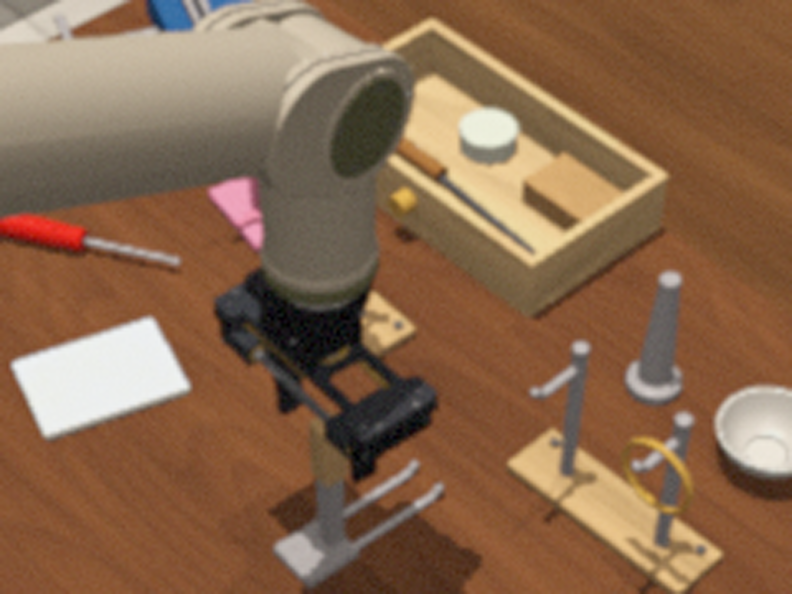

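```bash
python3 -m crank '[[1,[0,0,-8],0],[1,[0,0,-25],0],[1,[0,0,-50],0],[1,[0,0,-80],0],[1,[0,0,-110],0],[1,[0,0,-140],0],[1,[0,0,-170],0],[1,[0,0,-190],0],[1,[0,0,-190],0],[1,[0,0,-190],0]]'; python3 -m crank '[[1,[0,25,0],0],[1,[0,60,0],0],[1,[0,95,0],0],[1,[0,130,0],0],[1,[0,150,0],0],[1,[0,150,0],0],[1,[0,150,0],0]]'
python3 - <<'E'
from h import *
c=shot('side','s16');t=shot('top','t16')
crop('s16',200,110,440,290,'s16c',3.3)
crop('t16',180,140,340,260,'t16c',5)
go()
a=np.radians(-3);X=np.array([np.cos(a),np.sin(a)]);p=np.array([.6295,.185])-.028*X
u,v=proj(c,[*p,.142]);print('hang pred side',(u-200)*3.3,(v-110)*3.3)
d=cv2.absdiff(load('t0' if 0 else 'top0')['pixels'],t['pixels']).max(2)>45
d=cv2.morphologyEx(d.astype(np.uint8),cv2.MORPH_OPEN,np.ones((3,3)))
n,_,st,_=cv2.connectedComponentsWithStats(d); print(st[1:][st[1:,4]>15].tolist())
E
```

```text
time: 22.75
ee_pos: [0.4321, 0.0, 0.2997]
eef_rot: [1.0, -0.026, 0.001, 0.0]
ft_force: [-0.6, -0.5, -0.1]
width: 0.0874
time: 23.33
ee_pos: [0.4232, -0.1504, 0.2973]
eef_rot: [1.0, -0.027, -0.001, -0.001]
ft_force: [-0.0, -0.5, -0.4]
width: 0.087
t 23.43 tcp [ 0.4238 -0.1487  0.2979] yaw -2.92 tilt 0.06 F [-0.07  0.63 -0.53] w 0.0872 j [ 0.64 -0.08 -0.38  1.7  -0.03  1.52 -1.35]
hang pred side 331.0164369534607 225.5219194986288
[[212, 183, 30, 18, 301], [326, 185, 20, 17, 198], [346, 188, 10, 13, 105], [243, 193, 12, 9, 100], [302, 197, 283, 283, 28111], [326, 243, 22, 28, 281], [550, 362, 88, 67, 3962], [296, 388, 20, 14, 147], [322, 388, 21, 13, 158], [278, 407, 7, 7, 32], [275, 425, 35, 23, 369], [253, 428, 20, 45, 450], [561, 428, 77, 47, 1442], [280, 435, 34, 28, 456], [604, 451, 36, 29, 389], [557, 462, 39, 18, 383], [265, 465, 16, 13, 110], [538, 469, 22, 11, 98]]
```

View pics/s16c.png

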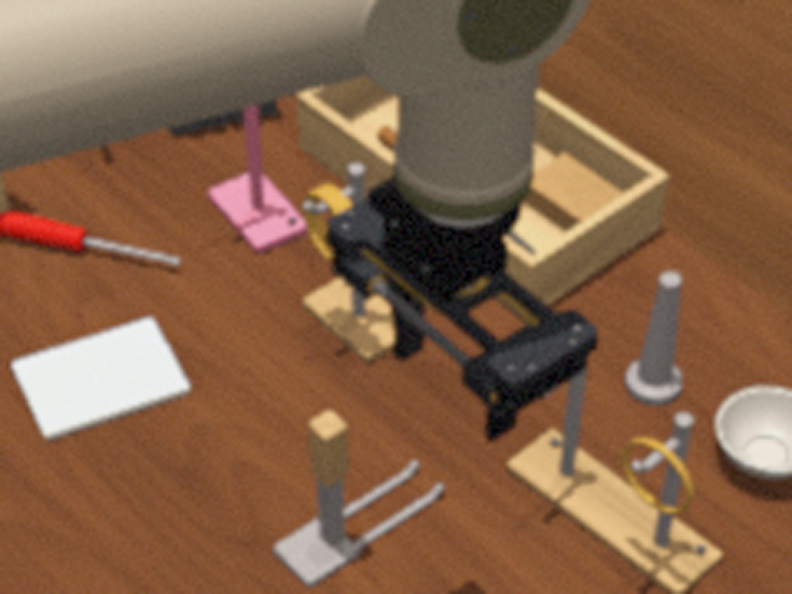

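View pics/t16.png

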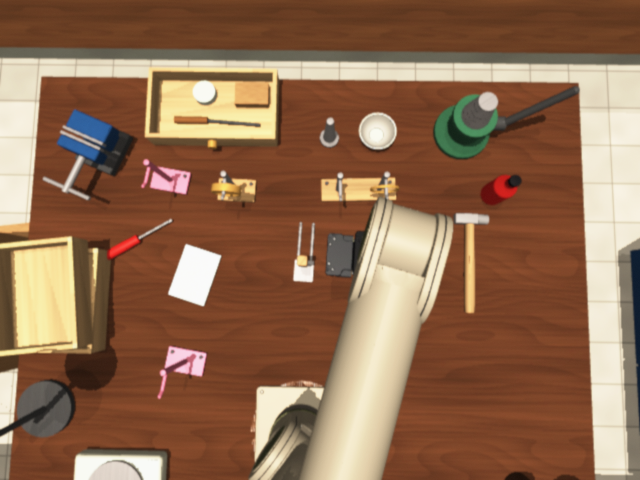

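Top view: fork upright at (304,262) and released, broad bangle on the wooden stand (225,188), slim bangle on its peg (385,189). The visible bystanders have not moved, and the gripper is clear. Handing in.

```bash
python3 -c "
from h import *
print(r.close_job())"
```

```text
the job is handed in; nothing more can be done
None
```

I moved the broad bangle from the rack's left peg to the wooden stand's peg with the fork, then put the fork back where it started and let go. The job was handed in just after 23.4 s on the robot's clock, and no verdict was reported.

- **Bangle:** in the side view taken after the fork was withdrawn, its centre was about 1–2 px from the predicted hanging point. In the last pictures it was still on the peg. The gripper and arm stayed well clear of it in every picture; its contact forces are not something I could read directly.
- **Fork:** it stood upright and untouched at its original spot, with the gripper open beside and above it.
- **Other things:** the slim bangle was still on its peg. Comparing the first and last top pictures, only the bangle's two places and the robot and its shadow had changed. The calculator was hidden under the arm in the last picture, but nothing went near it.
- **Disagreements:** the two cameras differed by about 2–4 mm. Before the bangle reached the stand's peg, the fork was about 3 mm to one side. I corrected that and confirmed it in both views.

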